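# Fish the wide-toothed comb out of the tilt-out bin and file it

## Robot

A 6-joint arm with a two-finger parallel gripper is mounted at the origin on the work surface. World frame = base frame: x ahead of the robot, y to its left, z up, the work surface at z = 0. Lengths are in m, angles in rad, forces in N, time in s.
With the tool pointing down it reaches from about 0.4 to 0.825 m from the base axis. Payload 7 kg.
Tool frame: the origin (TCP) lies at the very end of the fingers, on their centre line; the grasp point (between the pads) lies 19 mm behind it; z points along the fingers, y is the line along which they close (so a half turn about z gives the same grasp; the last joint's range is limited). The gripper opens to 88 mm and grips with 3 to 60 N. Pads are 19 mm wide; open, the fingers measure 130 mm over their backs; the gripper's body (78 mm by 193 mm) begins 47 mm behind the grasp point.
Start: joints at [-0.837, 0.359, 0.012, 0, -1.224, -0.288], TCP at [0.291, -0.609, 0.227] pointing down, gripper open.
Joint ranges: [-3.07, 3.07], [-1.43, 2.12], [-1.02, 1.25], [-3.03, 1.67], [-3.05, -0], [-3.03, 3.03]. Speed limits (rad/s): [2.39, 2.39, 3.01, 3.14, 3.14, 3.14].

## Interface

Orientations are given as [roll, pitch, yaw] about the fixed x, y, z axes, in that order (R = Rz(yaw) Ry(pitch) Rx(roll)).
In Python, from station import arm, vision gives the robot as it stands. The module is installed in compiled form; this text tells all that it offers.
- The arm moves only by the tool jog_arm, never from a script. Its argument "steps" is a list that holds one entry, the list of rows, each a list of 7 numbers: the closure in counts, from 0 (fully open) to 255 (shut), then the shift along the tool's x, y, z scaled (see below), then the turn, a rotation vector about the tool's x, y, z scaled (see below). In form: [[[grip, dx, dy, dz, rx, ry, rz], ...]]. A call has 1 to 8 rows; each row is the pose to reach, as a shift and turn from the pose commanded when the call began, along the tool's axes at that moment; what a row does not reach only later rows make up. The controller multiplies each number of a shift by 250 mm and each number of a turn by 45 degrees. A row lasts 1/10 s, in which the tool goes at most 50 mm and 8.59 degrees, less where a joint would pass 70% of its speed; a pose out of reach is approached as far as the arm can. A call with a number of a shift or a turn outside -1 to 1 is refused whole. A call with a gripper value outside its range is refused whole. The fingers move at their own pace and stop on an object; "newtons" is the grip in N (left out, the last holds). Time passes only in rows, so rows that repeat a pose let the fingers close. It gives the time, the measured TCP pose, the force, the opening and the grip force at its end, in the units of the state.
- arm.get_state(): the state, without advancing time (a new reading comes with each control period).
- vision.grab_frame(name): name is "scene" or "top"; returns a dict with "color" (420x560x3 uint8, red, green, blue), "vfov" (degrees; the focal length in pixels is half the picture's height over the tangent of half this angle, whatever the lens; pixels are square), "cx", "cy" (the principal point, pixels), "extrinsics" (4x4, takes a point from world to camera coordinates). Camera axes: x right, y down, z forward; pixel columns grow to the right and rows downward; lengths in m; the calibration is good to about 2 mm. A picture is of the moment at which its call begins. There is no depth.
- arm.job_done(): hands the job in; it is judged then, once.
The state is a dict: "t": time; "q": joint angles; "qd": joint speeds; "joint_efforts": joint torques, N m; "eef_pos": TCP position; "ee_rot": TCP orientation; "force": force on the tool from outside, world axes, zero at the start; "moment": the same for the moment, N m; "width": finger opening in m; "gripper_force": force on a finger pad.
Only numpy, scipy, OpenCV 4.12 (cv2) and the standard library are available. Lean on these libraries where they do the work, as an engineer would, in place of code of your own. Each camera call takes 0.05 s, during which the arm holds its last target. There are 200 camera calls.

## Task

Put the grooming things away: lift the black brush that leans on the wide-toothed wooden comb out of the tilt-out bin and stand it in the square metal caddy, and take that comb out of the bin and stand it upright on its long edge in the rack's one empty slot, all the way down and centred along the slot. Leave the other things in the bin and the rack, and the round tin in front of them, where they are.

Things in the scene. Friction and masses are not known exactly. Their poses are not given: they have to be found in the camera images.
- comb_center (a point): Centre of the loose wide-toothed wooden comb to file: plate 110 mm long (its y), 105 high (its z), 12 thick (its x), 140 g; 8 teeth fill the lowest 40 mm. It starts on its teeth in one of three side-by-side places in the bin, its back on the bin's front panel: z leans 30 degrees from vertical to the bin's -x, x points up out of the bin. Its top 43 mm stand above the panel's rim.
- brush_center (a point): Centre of the loose black brush: 145 mm long (z), 44 wide (y), 130 g. Plastic back from x = -12.5 to 2.5 mm; grey bristles, 36 wide, from x = 2.5 to 22.5 mm, z = -68.5 to 21.5 mm. It starts on end in the bin, smooth face (-x) flat on the comb within 10 mm of its middle, with the comb's lean. Its top 40 mm stand past the comb's top edge, without bristles.
- scraper_center (a point): Centre of a toothless wooden scraper board 98 x 96 x 12 mm in the bin (bystander), same axes as the comb.
- scoop_center (a point): Middle of a steel scoop 165 mm long and 80 mm wide standing on its lip in the bin (bystander), handle up along its z, which leans as the comb does; the point lies 80 mm above its foot.
- bin: Fixed white bin on a wooden stand 430 mm wide (y); origin on the counter. The box leans 30 degrees to -x: its inner bottom corner runs along y at x = 120, z = 60 mm; from it the front panel rises 62 mm, leaning 30 degrees to -x, and the floor runs 90 mm square to the panel, to +x and up, to a rear wall 40 mm high. Inside 380 mm wide, walls 8 mm; wooden cheeks 122 mm high at the sides.
- rack: Fixed dark wooden rack, 130 mm (its x) by 205 mm (its y), top 52 mm above the counter; origin under its centre, on the counter. Three slots run along its x at y = -55, 0 and +55 mm, each 20 mm wide, 40 mm deep and open at both ends, floor 12 mm above the counter. Two hold filed combs.
- free_slot (a point): Centre of the mouth of the empty slot, 40 mm above the slot's floor (52 mm above the counter); its x runs along the slot, y across it.
- filed1_center (a point): Centre of a fine-toothed wooden comb 110 x 105 x 12 mm standing loose in another slot (bystander; its x is its thickness, z up).
- filed2_center (a point): Centre of the second fine-toothed comb, same size, in the remaining slot (bystander).
- caddy_mouth (a point): Centre of the open top of the fixed square metal caddy, 100 x 100 mm outside, 80 mm high, walls and floor 5 mm; it stands beyond the rack, axes along the walls.
- balm: Round tin, 70 mm across, 60 mm high, standing on the open counter on the robot's side (bystander); origin under its centre.
There are look-alikes about, which are no part of the job. What is shaped like the part that bears brush_center but purple is not meant. Leave any white look-alike of the part that bears comb_center alone.

How it is judged:
At the end, for the whole second after the job is handed in: Comb at rest in the empty slot: foot within 6 mm of its floor, upright within 14 degrees, faces along the slot, centre within 25 mm of its middle. Brush at rest in the caddy, fully down, leaning at most 40 degrees. The scraper, scoop, filed combs and tin within 30 mm of their start (x of comb_center in the frame of free_slot between -0.025 and 0.025 m and y of comb_center in the frame of free_slot between -0.012 and 0.012 m and z of comb_center in the frame of free_slot between 0 and 0.0185 m and angle between the z axis of comb_center and the z axis of rack, either way round below 0.25 rad and angle between the x axis of comb_center and the y axis of rack, either way round below 0.3 rad and x of brush_center in the frame of caddy_mouth between -0.055 and 0.055 m and y of brush_center in the frame of caddy_mouth between -0.055 and 0.055 m and z of brush_center in the frame of caddy_mouth below 0.01 m and angle between the z axis of brush_center and the z axis of rack, either way round below 0.7 rad and linear speed of each of comb, brush below 0.02 m/s and distance of each of filed1_center, filed2_center, scraper_center, scoop_center, balm from where it was at the start of the episode below 0.03 m); the robot touches nothing.
It fails at once if a bystander in the bin or rack is pulled out, or the tin is pushed away (more than 60 mm) (distance of any of filed1_center, filed2_center, scraper_center, scoop_center, balm from where it was at the start of the episode above 0.06 m).
It also fails if it takes over 64 s, if anything falls off the work surface, if the arm or the gripper's body presses on something with over 40 N, if the wrist force passes 120 N, or if a joint passes its speed limit or range.

## Working session

There is one attempt and no reset: what is moved stays moved. The work goes in short steps, Python scripts to look and compute and a tool call to move; the robot and the scene stay as the last step left them, time stands still between calls to the robot, and variables do not carry over. Pictures are saved under pics/ and viewed, at most 10 in all, crops included, and the job is handed in when it is done.

Besides the shell and the picture viewer there is one more tool, called after "Call:" as name(argument=value, ...) on one line, values as JSON. jog_arm: Moves the arm, as the interface text tells. Its arguments: {"type":"object","properties":{"steps":{"type":"array","items":{"type":"array","items":{"type":"array","items":{"type":"number"}}}},"newtons":{"type":"number"}},"required":["steps"]}

```bash
mkdir -p pics; cat > h.py <<'E'
import numpy as np, cv2
from station import arm, vision
from scipy.spatial.transform import Rotation as R
def grab(n,save=None):
    f=vision.grab_frame(n)
    if save: cv2.imwrite('pics/'+save,f['color'][:,:,::-1])
    return f
def K(f):
    h=f['color'].shape[0]; return h/2/np.tan(np.radians(f['vfov'])/2)
def proj(f,p):
    c=f['extrinsics']@np.append(p,1); k=K(f); return np.array([f['cx']+k*c[0]/c[2],f['cy']+k*c[1]/c[2]])
def ray(f,u,v):
    E=f['extrinsics']; k=K(f); d=E[:3,:3].T@np.array([(u-f['cx'])/k,(v-f['cy'])/k,1]); o=-E[:3,:3].T@E[:3,3]; return o,d/np.linalg.norm(d)
def onz(f,u,v,z):
    o,d=ray(f,u,v); return o+d*(z-o[2])/d[2]
E
python3 - <<'E'
from h import *
a=grab('scene','s0.png');b=grab('top','t0.png')
s=arm.get_state();print(s)
for f in(a,b):print(f['vfov'],f['cx'],f['cy'],ray(f,f['cx'],f['cy']))
E
```

```text
{'t': 0.1, 'q': array([-8.36905435e-01,  3.59323226e-01,  1.11461534e-02, -2.69309654e-04,
       -1.22410865e+00, -2.88072769e-01]), 'qd': array([ 0.00045253, -0.00061505,  0.00143082,  0.0009392 ,  0.00068626,
       -0.0002177 ]), 'joint_efforts': array([-2.49809134e-03, -5.84161270e+01,  2.93755549e+01,  7.01563999e+00,
        1.02069491e-02, -6.63121159e-05]), 'eef_pos': array([ 0.29081436, -0.60865537,  0.22571642]), 'ee_rot': array([ 3.14009270e+00, -1.80428214e-04, -2.69586609e+00]), 'force': array([-0.49033566,  0.05994874, -0.21603597]), 'moment': array([ 0.00881154, -0.0237579 , -0.04158998]), 'gripper_force': 0.0, 'width': 0.08740872880445319}
57.33103700252686 280.8348788794914 209.6525830942713 (array([1.14717001, 0.4544071 , 0.64729598]), array([-0.67159509, -0.49492877, -0.55136699]))
42.196507464118994 273.6560365902633 208.16850074906625 (array([ 0.44424645, -0.0119439 ,  1.32201461]), array([ 0.03973165,  0.00648777, -0.99918932]))
```

View pics/s0.png

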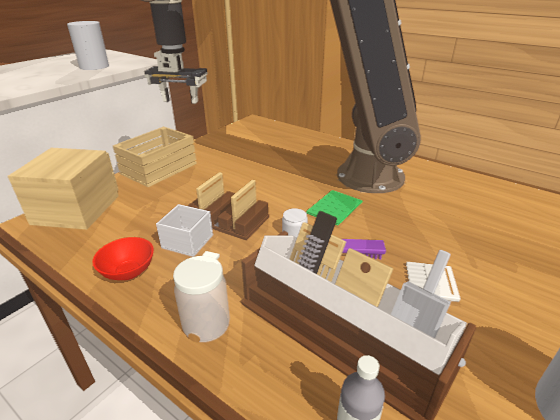

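View pics/t0.png

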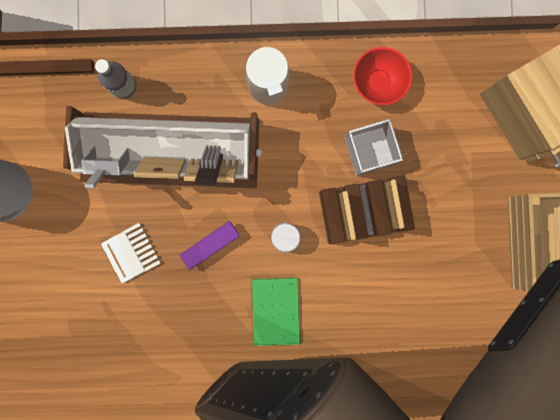

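Both views show a black brush, top (210,165), scene (318,240), leaning on a wooden comb, top (212,172). The things that could be mistaken for them:
- purple brush, top (210,245)
- white comb, top (130,252)
- scraper, top (160,168)
- filed combs in the rack, top (350,215) and (398,205)

I choose the black brush and the comb under it. A close crop will check that.

```bash
python3 - <<'E'
import cv2,numpy as np
t=cv2.imread('pics/t0.png');s=cv2.imread('pics/s0.png')
a=cv2.resize(t[100:255,180:420],None,fx=3.3,fy=3.3,interpolation=cv2.INTER_CUBIC)[:,:800]
cv2.imwrite('pics/c1.png',a)
b=cv2.resize(s[165:315,150:400],None,fx=3.2,fy=3.2,interpolation=cv2.INTER_CUBIC)
cv2.imwrite('pics/c2.png',b)
E
```

```text
(no output)
```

View pics/c1.png

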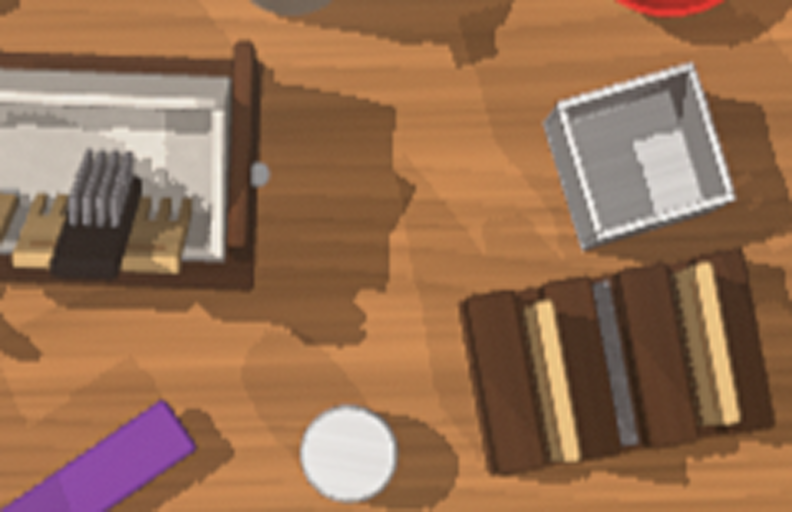

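View pics/c2.png

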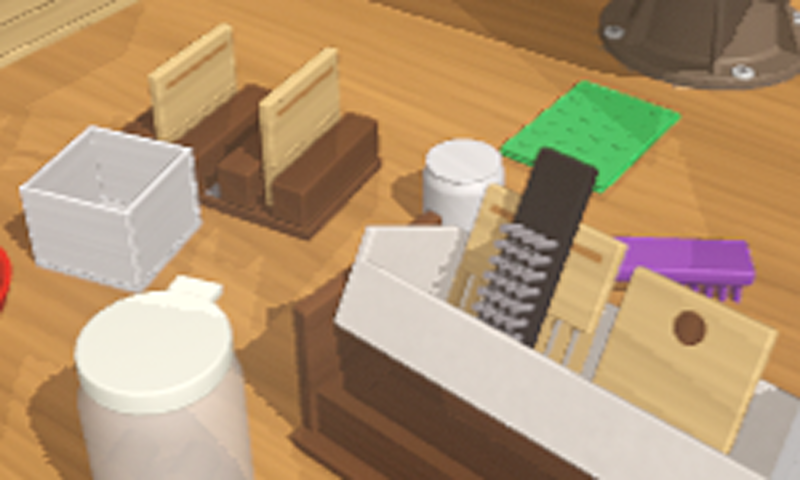

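The crops confirm the choice: black brush at crop (85,240) on the toothed wooden comb (13–190, 268). The free slot is the middle one, with its grey floor at crop (615,360). The caddy is at crop (645,155). Next I turn these corner pixels into points and check the sizes.

```bash
cat > m.py <<'E'
from h import *
f=grab('top');g=grab('scene')
c=lambda u,v:(u/3.3+180,v/3.3+100)
d=lambda u,v:(u/3.2+150,v/3.2+165)
mm=lambda p:np.round(np.array(p)*1000,1)
rk=[onz(f,*c(*p),.052) for p in [(468,300),(742,251),(773,425),(495,474)]]
print('rack',mm(rk),[mm(np.linalg.norm(rk[i]-rk[i-1])) for i in range(4)],mm(np.mean(rk,0)))
e=rk[0]-rk[3]+rk[1]-rk[2];ry=np.arctan2(e[1],e[0]);print('rack yaw',np.degrees(ry))
sl=[onz(f,*c(*p),z) for p,z in [((603,281),.012),((630,444),.012)]];print('slotfloor',mm(sl))
cd=[onz(f,*c(*p),.08) for p in [(558,105),(693,65),(735,198),(590,242)]]
print('caddy',mm(cd),[mm(np.linalg.norm(cd[i]-cd[i-1])) for i in range(4)],mm(np.mean(cd,0)))
cb=[onz(f,*c(*p),.151) for p in [(13,268),(180,272)]]
print('comb',mm(cb),mm(np.linalg.norm(cb[0]-cb[1])))
br=[onz(f,*c(*p),.1916) for p in [(50,275),(118,277)]]
print('brush',mm(br),mm(np.linalg.norm(br[0]-br[1])))
bs=[onz(f,u,v,.122) for u,v in [(72,110),(255,116),(257,182),(68,176)]];print('cheeks',mm(bs))
yb=cb[0]-cb[1];print('bin yaw from comb',np.degrees(np.arctan2(-yb[0],yb[1])))
# scene cross-check: reproject
for n,p,q in [('combL',cb[0],(624,245)),('combR',cb[1],(490,187)),('brushL',br[0],(598,165)),('brushR',br[1],(540,150)),('cad0',cd[3],(190,150)),('cad',cd[2],(93,128))]:
    print(n,np.round(proj(g,p),1),np.round(d(*q),1))
E
python3 m.py
```

```text
rack [[ 531.8 -117.3   52. ]
 [ 560.9 -312.3   52. ]
 [ 437.3 -329.4   52. ]
 [ 408.4 -132.4   52. ]] [np.float64(124.4), np.float64(197.1), np.float64(124.8), np.float64(199.1)] [ 484.6 -222.8   52. ]
rack yaw 7.419866075679569
slotfloor [[ 545.6 -219.6   12. ]
 [ 426.2 -235.    12. ]]
caddy [[ 663.8 -181.9   80. ]
 [ 689.  -276.6   80. ]
 [ 595.3 -302.2   80. ]
 [ 567.7 -200.8   80. ]] [np.float64(98.0), np.float64(98.0), np.float64(97.1), np.float64(105.1)] [ 629.  -240.4   80. ]
comb [[554.7 187.7 151. ]
 [548.8  78.5 151. ]] 109.4
brush [[545.7 157.5 191.6]
 [543.2 114.6 191.6]] 43.0
cheeks [[723.9 438.8 122. ]
 [698.   31.4 122. ]
 [550.9  31.  122. ]
 [576.6 449.8 122. ]]
bin yaw from comb -3.0555970056317223
combL [346.3 240. ] [345.  241.6]
combR [304.2 221. ] [303.1 223.4]
brushL [337.3 217.2] [336.9 216.6]
brushR [320.3 210. ] [318.8 211.9]
cad0 [212.1 210.5] [209.4 211.9]
cad [178.5 203. ] [179.1 205. ]
```

Everything fits the given sizes: comb 109 mm, brush 43 mm, and the scene reprojection agrees to within 3 px. Now a helper to convert waypoints into move units.

```bash
cat > p.py <<'E'
from h import *
byaw=np.radians(-3.3)
def tool(yang,tilt=0,hz=0):  # tool y horizontal heading yang (deg), z tilted so that z leans tilt deg toward -y heading
    a=np.radians(yang);t=np.radians(tilt)
    h=np.array([np.cos(a),np.sin(a),0]);k=np.array([0,0,1.])
    z=-np.cos(t)*k-np.sin(t)*h; y=np.cos(t)*h-np.sin(t)*k
    return R.from_matrix(np.column_stack([np.cross(y,z),y,z]))
def chain(wps,p=None,r=None):
    s=arm.get_state()
    if p is None:p=s['eef_pos'];r=R.from_euler('xyz',s['ee_rot'])
    for q,rr in wps:
        q=np.array(q);d=r.inv().apply(q-p)/.25;w=(r.inv()*rr).as_rotvec()/(np.pi/4)
        n=int(np.ceil(max(np.linalg.norm(d)*5,np.linalg.norm(w)*45/8.59,1)))
        print(np.round(d,3).tolist(),np.round(w,3).tolist(),'rows',n);p,r=q,rr
B=tool(176.7,30)
D0=R.from_euler('xyz',[np.pi,0,-2.69587])
E
python3 - <<'E'
from p import *
S=R.from_euler('xyz',arm.get_state()['ee_rot'])
from scipy.spatial.transform import Slerp
L=Slerp([0,1],R.concatenate([S,B]))
chain([([.38,-.42,.28],L(.33)),([.45,-.2,.3],L(.6)),([.49,.0,.29],L(.85)),([.5175,.1375,.253],B),([.5675,.1345,.166],B)])
print(B.as_matrix())
E
```

```text
[-0.647, 0.528, -0.216] [0.199, -0.117, -0.438] rows 5
[-0.828, 0.405, -0.097] [0.163, -0.096, -0.358] rows 5
[-0.778, 0.248, 0.018] [0.151, -0.089, -0.332] rows 5
[-0.555, 0.082, 0.147] [0.09, -0.053, -0.199] rows 3
[0.0, 0.0, 0.402] [0.0, 0.0, 0.0] rows 3
[[-0.05756403 -0.86458937  0.49917091]
 [-0.99834182  0.04985191 -0.02878201]
 [ 0.         -0.5        -0.8660254 ]]
```

Call:
jog_arm(steps=[[[0,-0.647,0.528,-0.216,0.199,-0.117,-0.438],[0,-0.647,0.528,-0.216,0.199,-0.117,-0.438],[0,-0.647,0.528,-0.216,0.199,-0.117,-0.438],[0,-0.647,0.528,-0.216,0.199,-0.117,-0.438],[0,-0.647,0.528,-0.216,0.199,-0.117,-0.438],[0,-0.647,0.528,-0.216,0.199,-0.117,-0.438]]], newtons=20)

```text
t: 0.8
eef_pos: [0.3811, -0.4184, 0.2822]
ee_rot: [-2.97, 0.064, -2.342]
force: [0.7, -0.3, -0.4]
width: 0.0877
gripper_force: 0.0
```

Call:
jog_arm(steps=[[[0,-0.828,0.405,-0.097,0.163,-0.096,-0.358],[0,-0.828,0.405,-0.097,0.163,-0.096,-0.358],[0,-0.828,0.405,-0.097,0.163,-0.096,-0.358],[0,-0.828,0.405,-0.097,0.163,-0.096,-0.358],[0,-0.828,0.405,-0.097,0.163,-0.096,-0.358],[0,-0.828,0.405,-0.097,0.163,-0.096,-0.358]]])

```text
t: 1.4
eef_pos: [0.4509, -0.1977, 0.3009]
ee_rot: [-2.823, 0.069, -2.05]
force: [-0.3, 0.7, -0.1]
width: 0.0874
gripper_force: 0.0
```

Call:
jog_arm(steps=[[[0,-0.778,0.248,0.018,0.151,-0.089,-0.332],[0,-0.778,0.248,0.018,0.151,-0.089,-0.332],[0,-0.778,0.248,0.018,0.151,-0.089,-0.332],[0,-0.778,0.248,0.018,0.151,-0.089,-0.332],[0,-0.778,0.248,0.018,0.151,-0.089,-0.332],[0,-0.778,0.248,0.018,0.151,-0.089,-0.332],[0,-0.778,0.248,0.018,0.151,-0.089,-0.332]]])

```text
t: 2.1
eef_pos: [0.4898, -0.0013, 0.2897]
ee_rot: [-2.692, 0.035, -1.787]
force: [-0.8, -0.1, -0.6]
width: 0.0877
gripper_force: 0.0
```

```bash
python3 - <<'E'
from p import *
s=arm.get_state();print(s['eef_pos'],s['q'],s['t'])
chain([([.5175,.1375,.253],B),([.5675,.1345,.166],B)])
E
```

```text
[ 0.48983658 -0.00128465  0.28972704] [ 0.62718669 -0.2859825  -0.77524699  0.4386566  -0.79721838 -1.11559331] 2.1
[-0.561, 0.082, 0.145] [0.09, -0.055, -0.199] rows 3
[0.0, 0.0, 0.402] [0.0, 0.0, 0.0] rows 3
```

Call:
jog_arm(steps=[[[0,-0.56,0.082,0.145,0.09,-0.055,-0.199],[0,-0.56,0.082,0.145,0.09,-0.055,-0.199],[0,-0.56,0.082,0.145,0.09,-0.055,-0.199],[0,-0.56,0.082,0.145,0.09,-0.055,-0.199],[0,-0.56,0.082,0.145,0.09,-0.055,-0.199]]])

```text
t: 2.6
eef_pos: [0.5179, 0.137, 0.2528]
ee_rot: [-2.619, -0.001, -1.63]
force: [-0.3, 0.1, 0.5]
width: 0.0876
gripper_force: 0.0
```

```bash
python3 - <<'E'
from p import *
s=arm.get_state();print(s['eef_pos'],s['q'],s['t'])
chain([([.5675,.1345,.166],B)])
f=grab('scene')['color'][120:300,220:440,::-1]
cv2.imwrite('pics/c3.png',cv2.resize(f,None,fx=3,fy=3,interpolation=cv2.INTER_CUBIC))
E
```

```text
[0.51789763 0.13696934 0.25283684] [ 0.83351295 -0.16703329 -0.88980531  0.72126447 -0.63104192 -1.43840577] 2.6
[-0.002, 0.001, 0.4] [0.001, -0.002, -0.0] rows 3
```

View pics/c3.png

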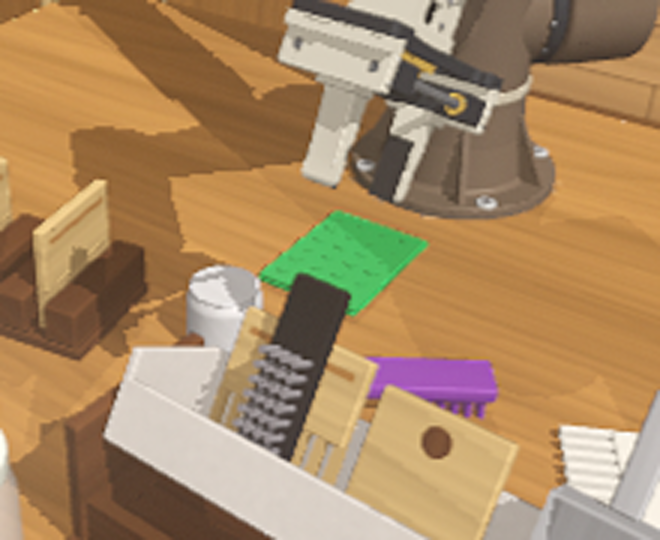

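The crop shows the open gripper at (355,130), in line above the brush top at (318,285). I descend and grip.

Call:
jog_arm(steps=[[[0,0,0,0.2,0,0,0],[0,0,0,0.32,0,0,0],[0,0,0,0.4,0,0,0],[0,0,0,0.4,0,0,0],[255,0,0,0.4,0,0,0],[255,0,0,0.4,0,0,0],[255,0,0,0.4,0,0,0],[255,0,0,0.4,0,0,0]]], newtons=25)

```text
t: 3.45
eef_pos: [0.5685, 0.1369, 0.1699]
ee_rot: [-2.619, 0.001, -1.627]
force: [-0.8, 0.6, 0.5]
width: 0.0612
gripper_force: 0.0
```

Call:
jog_arm(steps=[[[255,0,0,0,0,0,0],[255,0,0,0,0,0,0],[255,0,0,0,0,0,0],[255,0,0,0,0,0,0]]])

```text
t: 3.85
eef_pos: [0.5687, 0.1363, 0.1688]
ee_rot: [-2.62, -0.0, -1.628]
force: [0.4, 0.5, 0.1]
width: 0.029
gripper_force: 0.0
```

Call:
jog_arm(steps=[[[255,0,0,0,0,0,0],[255,0,0,0,0,0,0],[255,0,0,0,0,0,0],[255,0,0,0,0,0,0]]])

```text
t: 4.25
eef_pos: [0.5687, 0.1362, 0.1687]
ee_rot: [-2.62, -0.0, -1.628]
force: [0.2, -0.0, -0.7]
width: 0.015
gripper_force: 25.0
```

The brush is held at 15 mm width. I lift it along its axis, then carry it over, turning it upright.

Call:
jog_arm(steps=[[[255,0,0,-0.06,0,0,0],[255,0,0,-0.15,0,0,0],[255,0,0,-0.27,0,0,0],[255,0,0,-0.4,0,0,0],[255,0,0,-0.44,0,0,0],[255,0,0,-0.44,0,0,0]]])

```text
t: 4.85
eef_pos: [0.5139, 0.1405, 0.266]
ee_rot: [-2.618, 0.003, -1.626]
force: [-0.2, 1.5, -0.9]
width: 0.0152
gripper_force: 25.0
```

```bash
python3 - <<'E'
from p import *
from scipy.spatial.transform import Slerp
s=arm.get_state();print(s['eef_pos'],s['q'],s['width'])
S=R.from_euler('xyz',s['ee_rot']);C=tool(105)
L=Slerp([0,1],R.concatenate([S,C]))
chain([([.53,.03,.31],L(.3)),([.56,-.12,.30],L(.65)),([.632,-.25,.29],C),([.632,-.25,.125],C)])
E
```

```text
[0.5138601  0.14054245 0.26602927] [ 0.85952395 -0.18586939 -0.86531233  0.68747355 -0.67166139 -1.41642694] 0.015182969342254906
[0.437, -0.166, -0.109] [-0.172, 0.126, 0.467] rows 3
[0.497, -0.333, 0.134] [-0.201, 0.147, 0.545] rows 4
[0.116, -0.569, 0.134] [-0.201, 0.147, 0.545] rows 4
[0.0, 0.0, 0.66] [0.0, 0.0, 0.0] rows 4
```

Call:
jog_arm(steps=[[[255,0.146,-0.055,-0.036,-0.057,0.042,0.156],[255,0.291,-0.111,-0.073,-0.115,0.084,0.311],[255,0.437,-0.166,-0.109,-0.172,0.126,0.467],[255,0.437,-0.166,-0.109,-0.172,0.126,0.467],[255,0.437,-0.166,-0.109,-0.172,0.126,0.467]]])

```text
t: 5.35
eef_pos: [0.5305, 0.0276, 0.3074]
ee_rot: [-2.77, 0.068, -2.004]
force: [-0.3, 0.4, -1.7]
width: 0.0147
gripper_force: 25.0
```

Call:
jog_arm(steps=[[[255,0.12,-0.083,0.034,-0.05,0.037,0.136],[255,0.25,-0.166,0.067,-0.1,0.074,0.272],[255,0.37,-0.25,0.1,-0.15,0.11,0.41],[255,0.497,-0.333,0.134,-0.201,0.147,0.545],[255,0.497,-0.333,0.134,-0.201,0.147,0.545]]])

```text
t: 5.85
eef_pos: [0.5604, -0.1245, 0.2961]
ee_rot: [-2.966, 0.07, -2.453]
force: [-0.3, 1.1, -2.4]
width: 0.015
gripper_force: 25.0
```

Call:
jog_arm(steps=[[[255,0.03,-0.14,0.034,-0.05,0.037,0.136],[255,0.06,-0.28,0.067,-0.1,0.074,0.272],[255,0.09,-0.42,0.1,-0.15,0.11,0.41],[255,0.116,-0.569,0.134,-0.201,0.147,0.545],[255,0.116,-0.569,0.134,-0.201,0.147,0.545],[255,0.116,-0.569,0.134,-0.201,0.147,0.545],[255,0.116,-0.569,0.134,-0.201,0.147,0.545]]])

```text
t: 6.55
eef_pos: [0.6313, -0.2502, 0.2882]
ee_rot: [-3.139, -0.004, -2.88]
force: [-0.1, -0.6, -0.5]
width: 0.0148
gripper_force: 25.0
```

```bash
python3 - <<'E'
from p import *
s=arm.get_state();print(s['eef_pos'],s['q'],s['width'],s['t'])
C=tool(105)
chain([([.632,-.25,.125],C)])
f=grab('scene');print(proj(f,s['eef_pos']),proj(f,s['eef_pos']-[0,0,.113]))
f=f['color'][80:280,100:350,::-1]
cv2.imwrite('pics/c4.png',cv2.resize(f,None,fx=3,fy=3,interpolation=cv2.INTER_CUBIC))
E
```

```text
[ 0.63129077 -0.25022845  0.28820105] [-0.08892039  0.33796591  0.11871972  0.00373888 -1.35449353 -1.22106934] 0.014835213758954524 6.55
[-0.006, 0.002, 0.653] [-0.003, -0.005, -0.0] rows 4
[168.30712396 141.22185015] [175.75509895 183.58187475]
```

View pics/c4.png

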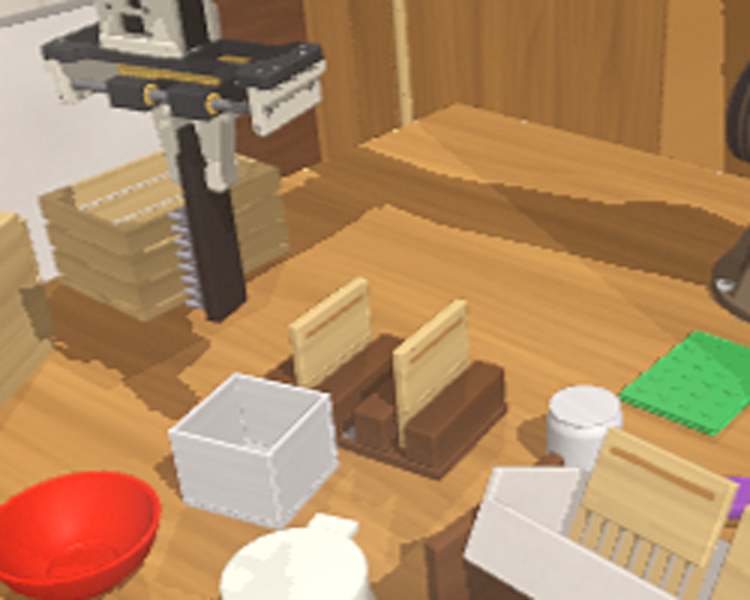

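The brush hangs upright, its foot at crop (225,318), within 3 px of the prediction. The comb is still in the bin at (655,500). I lower the brush.

Call:
jog_arm(steps=[[[255,-0.003,0.001,0.15,-0.003,-0.005,0],[255,-0.006,0.002,0.3,-0.003,-0.005,0],[255,-0.006,0.002,0.45,-0.003,-0.005,0],[255,-0.006,0.002,0.56,-0.003,-0.005,0],[255,-0.006,0.002,0.63,-0.003,-0.005,0],[255,-0.006,0.002,0.66,-0.003,-0.005,0],[255,-0.006,0.002,0.66,-0.003,-0.005,0]]])

```text
t: 7.3
eef_pos: [0.6324, -0.2497, 0.1244]
ee_rot: [3.142, 0.001, -2.88]
force: [-0.2, -0.3, -0.8]
width: 0.0152
gripper_force: 25.0
```

Call:
jog_arm(steps=[[[255,0,0,0.006,0,0,0],[255,0,0,0.012,0,0,0],[255,0,0,0.016,0,0,0],[255,0,0,0.016,0,0,0]]])

```text
t: 7.7
eef_pos: [0.633, -0.2508, 0.1205]
ee_rot: [3.142, 0.002, -2.882]
force: [0.2, 0.0, -1.1]
width: 0.0149
gripper_force: 25.0
```

Call:
jog_arm(steps=[[[255,0,0,0.006,0,0,0],[255,0,0,0.012,0,0,0],[255,0,0,0.012,0,0,0]]])

```text
t: 8.0
eef_pos: [0.6332, -0.251, 0.1179]
ee_rot: [-3.141, 0.002, -2.882]
force: [-1.2, 0.7, 3.5]
width: 0.0148
gripper_force: 25.0
```

Call:
jog_arm(steps=[[[180,0,0,0,0,0,0],[140,0,0,0,0,0,0],[100,0,0,0,0,0,0],[60,0,0,0,0,0,0],[60,0,0,0,0,0,0],[60,0,0,0,0,0,0],[60,0,0,0,0,0,0]]])

```text
t: 8.7
eef_pos: [0.6328, -0.2507, 0.117]
ee_rot: [3.141, 0.001, -2.882]
force: [0.4, 0.8, -0.2]
width: 0.064
gripper_force: 0.0
```

The brush stands on the caddy floor (3.5 N contact) and is released. I retreat and recheck the brush and the comb.

Call:
jog_arm(steps=[[[60,0,0,-0.1,0,0,0],[60,0,0,-0.3,0,0,0],[60,0,0,-0.5,0,0,0],[20,0,0,-0.7,0,0,0],[0,0,0,-0.72,0,0,0],[0,0,0,-0.72,0,0,0]]])

```text
t: 9.3
eef_pos: [0.6333, -0.2509, 0.2996]
ee_rot: [-3.14, 0.006, -2.882]
force: [0.1, 0.2, -1.1]
width: 0.0845
gripper_force: 0.0
```

```bash
python3 - <<'E'
from p import *
from scipy.spatial.transform import Slerp
s=arm.get_state();print(s['eef_pos'],s['t'])
S=R.from_euler('xyz',s['ee_rot']);L=Slerp([0,1],R.concatenate([S,B]))
chain([([.56,-.12,.28],L(.35)),([.53,.03,.28],L(.7)),([.522,.134,.215],B),([.572,.132,.128],B)])
t=grab('top')['color'][100:255,180:420,::-1];g=grab('scene')['color'][165:315,150:400,::-1]
a=cv2.resize(t,(480,310),interpolation=cv2.INTER_CUBIC);b=cv2.resize(g,(480,288),interpolation=cv2.INTER_CUBIC)
cv2.imwrite('pics/c5.png',np.vstack([a,b]))
E
```

```text
[ 0.63332676 -0.25094339  0.29957427] 9.3
[0.149, 0.582, 0.077] [0.2, -0.144, -0.545] rows 4
[-0.292, 0.533, -0.073] [0.2, -0.144, -0.545] rows 4
[-0.345, 0.293, 0.192] [0.171, -0.124, -0.467] rows 3
[-0.004, 0.001, 0.401] [0.0, 0.0, 0.0] rows 3
```

View pics/c5.png

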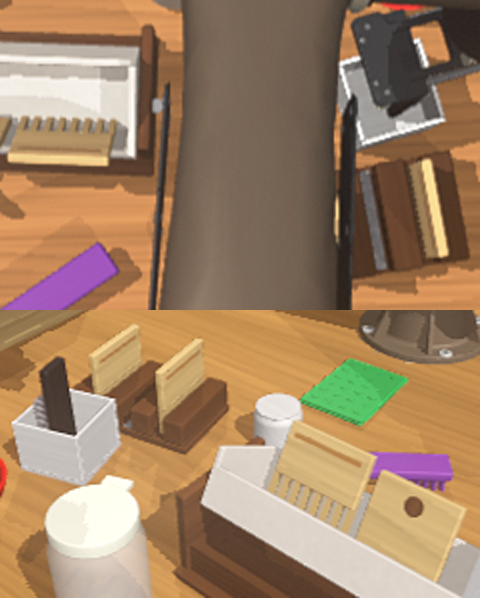

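The brush stands in the caddy at (60,395). The comb's edge, (8,162)–(109,165), is where I measured it. Next is the comb.

Call:
jog_arm(steps=[[[0,0.149,0.582,0.077,0.2,-0.144,-0.545],[0,0.149,0.582,0.077,0.2,-0.144,-0.545],[0,0.149,0.582,0.077,0.2,-0.144,-0.545],[0,0.149,0.582,0.077,0.2,-0.144,-0.545],[0,0.149,0.582,0.077,0.2,-0.144,-0.545]]])

```text
t: 9.9
eef_pos: [0.5573, -0.1184, 0.2765]
ee_rot: [-2.966, 0.076, -2.442]
force: [-0.1, 0.1, 1.3]
width: 0.0877
gripper_force: 0.0
```

Call:
jog_arm(steps=[[[0,-0.292,0.533,-0.073,0.2,-0.144,-0.545],[0,-0.292,0.533,-0.073,0.2,-0.144,-0.545],[0,-0.292,0.533,-0.073,0.2,-0.144,-0.545],[0,-0.292,0.533,-0.073,0.2,-0.144,-0.545],[0,-0.292,0.533,-0.073,0.2,-0.144,-0.545]]])

```text
t: 10.4
eef_pos: [0.5295, 0.0314, 0.2778]
ee_rot: [-2.772, 0.07, -2.001]
force: [0.0, -0.7, -0.6]
width: 0.0876
gripper_force: 0.0
```

Call:
jog_arm(steps=[[[0,-0.345,0.293,0.192,0.171,-0.124,-0.467],[0,-0.345,0.293,0.192,0.171,-0.124,-0.467],[0,-0.345,0.293,0.192,0.171,-0.124,-0.467],[0,-0.345,0.293,0.192,0.171,-0.124,-0.467],[0,-0.345,0.293,0.192,0.171,-0.124,-0.467],[0,-0.345,0.293,0.192,0.171,-0.124,-0.467]]])

```text
t: 11.0
eef_pos: [0.5228, 0.1332, 0.214]
ee_rot: [-2.622, 0.001, -1.635]
force: [0.6, 0.1, 1.0]
width: 0.0873
gripper_force: 0.0
```

```bash
python3 - <<'E'
from p import *
s=arm.get_state();print(s['eef_pos'],s['q'],s['t'])
chain([([.572,.132,.128],B)])
E
```

```text
[0.5228006  0.13318893 0.21399328] [ 0.75918832 -0.11810592 -0.97108216  0.85462342 -0.50245327 -1.54172073] 11.0
[-0.007, -0.0, 0.396] [0.005, -0.003, -0.008] rows 2
```

Call:
jog_arm(steps=[[[0,0,0,0.1,0,0,0],[0,-0.003,0,0.2,0,0,0],[0,-0.003,0,0.2,0,0,0]]])

```text
t: 11.3
eef_pos: [0.5509, 0.1335, 0.1739]
ee_rot: [-2.632, -0.002, -1.635]
force: [-0.4, -0.2, -0.1]
width: 0.0874
gripper_force: 0.0
```

```bash
python3 - <<'E'
from p import *
s=arm.get_state();print(s['eef_pos'],s['q'],s['t'])
chain([([.572,.132,.128],B)])
E
```

```text
[0.55094687 0.13346207 0.17393657] [ 0.59939958 -0.01672403 -1.01354819  1.10327329 -0.34514767 -1.67637629] 11.3
[-0.0, 0.016, 0.202] [0.018, -0.007, -0.006] rows 2
```

q3 is close to its limit at the 30° tilt. I use a steeper tool (18° tilt) instead, and let the pads square up the loose comb.

```bash
python3 - <<'E'
from p import *
T=tool(176.7,18)
chain([([.552,.133,.178],T),([.569,.132,.1255],T)])
E
```

```text
[0.002, -0.012, -0.012] [-0.249, -0.006, -0.006] rows 2
[0.0, 0.0, 0.221] [0.0, 0.0, 0.0] rows 2
```

Call:
jog_arm(steps=[[[0,0.002,-0.006,-0.03,-0.12,-0.003,-0.003],[0,0.002,-0.012,-0.012,-0.249,-0.006,-0.006],[0,0.002,-0.012,-0.012,-0.249,-0.006,-0.006],[0,0.002,-0.012,-0.012,-0.249,-0.006,-0.006]]])

```text
t: 11.7
eef_pos: [0.5502, 0.137, 0.1802]
ee_rot: [-2.83, 0.006, -1.625]
force: [-0.1, 0.1, 0.2]
width: 0.0874
gripper_force: 0.0
```

```bash
python3 - <<'E'
from p import *
s=arm.get_state();print(s['eef_pos'],s['q'],s['t'])
T=tool(176.7,18)
chain([([.569,.132,.1255],T)])
E
```

```text
[0.55021135 0.13696504 0.18016003] [ 0.71792373  0.0497962  -0.68198637  0.35884108 -0.63918949 -1.04108236] 11.7
[0.017, -0.005, 0.231] [0.003, 0.009, 0.001] rows 2
```

Call:
jog_arm(steps=[[[0,0.008,-0.003,0.1,0,0.009,0],[0,0.017,-0.005,0.2,0.003,0.009,0],[0,0.017,-0.005,0.23,0.003,0.009,0],[0,0.017,-0.005,0.23,0.003,0.009,0],[255,0.017,-0.005,0.23,0.003,0.009,0],[255,0.017,-0.005,0.23,0.003,0.009,0]]], newtons=25)

```text
t: 12.3
eef_pos: [0.5693, 0.1297, 0.1261]
ee_rot: [-2.823, -0.005, -1.626]
force: [0.5, -0.2, -0.3]
width: 0.0765
gripper_force: 0.0
```

Call:
jog_arm(steps=[[[255,0,0,0,0,0,0],[255,0,0,0,0,0,0],[255,0,0,0,0,0,0],[255,0,0,0,0,0,0],[255,0,0,0,0,0,0],[255,0,0,0,0,0,0],[255,0,0,0,0,0,0],[255,0,0,0,0,0,0]]])

```text
t: 13.1
eef_pos: [0.5705, 0.1299, 0.1261]
ee_rot: [-2.821, -0.005, -1.626]
force: [10.6, -6.2, 2.8]
width: 0.0172
gripper_force: 22.8
```

Call:
jog_arm(steps=[[[255,0,0,0,0,0,0],[255,0,0,0,0,0,0],[255,0,0,0,0,0,0]]])

```text
t: 13.4
eef_pos: [0.5708, 0.1299, 0.1263]
ee_rot: [-2.821, -0.005, -1.626]
force: [8.9, -3.7, 3.5]
width: 0.017
gripper_force: 23.0
```

Call:
jog_arm(steps=[[[255,0,0.005,-0.03,0,0,0],[255,0,0.01,-0.06,0,0,0],[255,0,0.015,-0.09,0,0,0],[255,0,0.015,-0.09,0,0,0],[255,0,0.015,-0.09,0,0,0]]])

```text
t: 13.9
eef_pos: [0.5595, 0.1309, 0.1461]
ee_rot: [-2.822, -0.004, -1.625]
force: [3.3, 0.4, 4.8]
width: 0.0167
gripper_force: 23.7
```

```bash
python3 - <<'E'
from p import *
g=grab('scene')['color'][120:310,240:440,::-1]
cv2.imwrite('pics/c6.png',cv2.resize(g,None,fx=3,fy=3,interpolation=cv2.INTER_CUBIC))
E
```

```text
(no output)
```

View pics/c6.png

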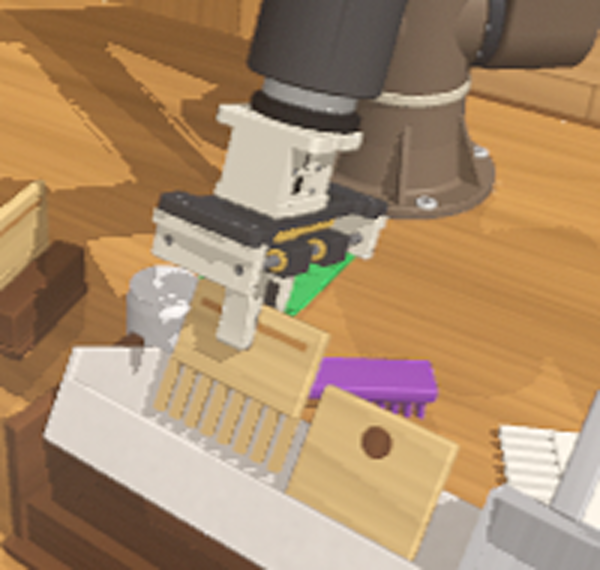

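The comb is 20 mm up, with the panel still holding its foot at the bin's lean. I move it away from the panel as it rises, so it can square up in the pads.

Call:
jog_arm(steps=[[[255,0,-0.03,-0.04,0,0,0],[255,0,-0.06,-0.08,0,0,0],[255,0,-0.08,-0.14,0,0,0],[255,0,-0.08,-0.2,0,0,0],[255,0,-0.08,-0.24,0,0,0],[255,0,-0.08,-0.24,0,0,0]]])

```text
t: 14.55
eef_pos: [0.5582, 0.1304, 0.2084]
ee_rot: [-2.824, -0.006, -1.626]
force: [-0.3, -0.4, -1.6]
width: 0.012
gripper_force: 25.0
```

Call:
jog_arm(steps=[[[255,0,0,-0.1,0,0,0],[255,0,0,-0.2,0,0,0],[255,0,0,-0.3,0,0,0],[255,0,0,-0.3,0,0,0]]])

```text
t: 14.95
eef_pos: [0.5356, 0.1328, 0.2817]
ee_rot: [-2.821, -0.004, -1.626]
force: [1.5, 0.0, -1.6]
width: 0.012
gripper_force: 25.0
```

```bash
python3 - <<'E'
from p import *
from scipy.spatial.transform import Slerp
s=arm.get_state();print(s['eef_pos'],s['q'],s['width'],s['t'])
S=R.from_euler('xyz',s['ee_rot']);C=tool(98)
L=Slerp([0,1],R.concatenate([S,C]))
chain([([.52,.03,.28],L(.33)),([.50,-.10,.28],L(.66)),([.486,-.225,.26],C)])
E
```

```text
[0.53561403 0.13275176 0.28172709] [ 0.75529844 -0.06562913 -0.53301287  0.29807135 -0.90298204 -0.97143944] 0.011951599138720995 14.95
[0.414, 0.04, -0.005] [-0.114, 0.091, 0.573] rows 4
[0.493, -0.184, 0.017] [-0.114, 0.091, 0.573] rows 4
[0.335, -0.37, 0.103] [-0.117, 0.094, 0.591] rows 4
```

The opening now reads 12.0 mm, so the comb is squared in the pads. I carry it to the rack.

Call:
jog_arm(steps=[[[255,0.1,0.01,0,-0.028,0.023,0.143],[255,0.2,0.02,0,-0.057,0.045,0.286],[255,0.31,0.03,0,-0.085,0.068,0.43],[255,0.414,0.04,-0.005,-0.114,0.091,0.573],[255,0.414,0.04,-0.005,-0.114,0.091,0.573]]])

```text
t: 15.45
eef_pos: [0.5188, 0.0271, 0.2763]
ee_rot: [-2.927, 0.043, -2.085]
force: [-0.0, 0.3, -1.5]
width: 0.0114
gripper_force: 25.0
```

Call:
jog_arm(steps=[[[255,0.12,-0.046,0.004,-0.028,0.023,0.143],[255,0.25,-0.092,0.008,-0.057,0.045,0.286],[255,0.37,-0.138,0.012,-0.085,0.068,0.43],[255,0.493,-0.184,0.017,-0.114,0.091,0.573],[255,0.493,-0.184,0.017,-0.114,0.091,0.573]]])

```text
t: 15.95
eef_pos: [0.499, -0.1034, 0.2766]
ee_rot: [-3.038, 0.044, -2.541]
force: [-0.2, -0.3, -1.3]
width: 0.0125
gripper_force: 25.0
```

Call:
jog_arm(steps=[[[255,0.084,-0.092,0.026,-0.028,0.023,0.143],[255,0.168,-0.185,0.052,-0.057,0.045,0.286],[255,0.25,-0.278,0.078,-0.085,0.068,0.43],[255,0.335,-0.37,0.103,-0.117,0.094,0.591],[255,0.335,-0.37,0.103,-0.117,0.094,0.591],[255,0.335,-0.37,0.103,-0.117,0.094,0.591],[255,0.335,-0.37,0.103,-0.117,0.094,0.591]]])

```text
t: 16.65
eef_pos: [0.4854, -0.2253, 0.2578]
ee_rot: [-3.14, -0.004, -3.001]
force: [-0.4, -0.5, -0.7]
width: 0.0117
gripper_force: 25.0
```

```bash
python3 - <<'E'
from p import *
s=arm.get_state();print(s['eef_pos'],s['q'],s['width'],s['t'])
chain([([.486,-.225,.16],tool(98))])
g=grab('scene');print(proj(g,s['eef_pos']))
g=g['color'][100:270,140:340,::-1]
cv2.imwrite('pics/c7.png',cv2.resize(g,None,fx=3.5,fy=3.5,interpolation=cv2.INTER_CUBIC))
E
```

```text
[ 0.48535939 -0.22525049  0.25777546] [-0.06636367  0.10974735 -0.24574528  0.00216547 -1.21906363 -1.36409355] 0.011653136671705772 16.65
[-0.004, 0.001, 0.391] [-0.002, -0.005, 0.002] rows 2
[221.00673328 136.0964598 ]
```

View pics/c7.png

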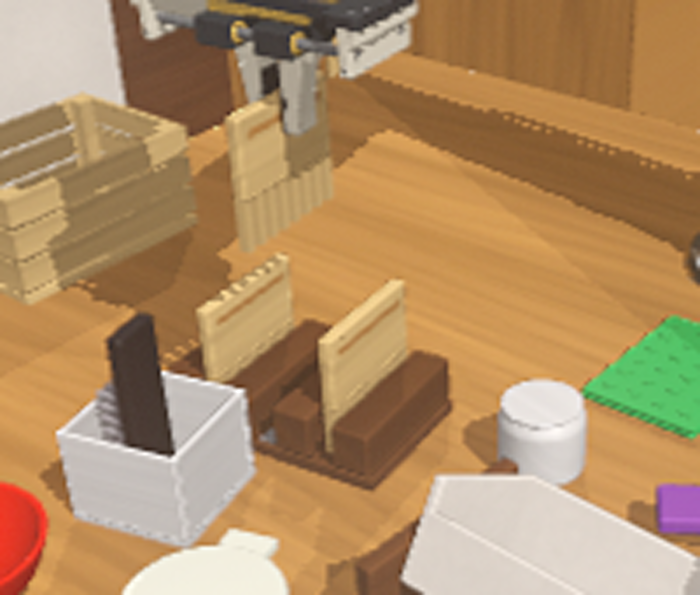

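The comb hangs upright above the middle slot. Its visible corners are foot near (244,250), foot far (333,195) and top near (228,118). I cast these onto the comb's known face plane to get the centre offset and lean.

```bash
python3 - <<'E'
from p import *
s=arm.get_state();g=grab('scene');Rm=R.from_euler('xyz',s['ee_rot']);y=Rm.as_matrix()[:,1];p=s['eef_pos']
for n,q in [('footnear',(244,250)),('footfar',(333,195)),('topnear',(233,119))]:
    o,d=ray(g,q[0]/3.5+140,q[1]/3.5+100);P=o+d*((p+.006*y-o)@y)/(d@y);print(n,np.round(Rm.inv().apply(P-p)*1000,1),np.round(P*1000))
# rack mouth check in the scene: slot mouth end corners predicted
E=R.from_euler('z',8,degrees=True).apply
for q in [(.065,.01,0),(.065,-.01,0)]: print(proj(g,np.array([.485,-.224,.052])+E(q))*1-[140,100]) if 0 else print((proj(g,np.array([.485,-.224,.052])+E(q))-[140,100])*3.5)
E
```

```text
footnear [-68.3   6.   69.9] [ 552. -210.  188.]
footfar [47.2  6.  74.9] [ 438. -226.  183.]
topnear [-63.5   6.  -30. ] [ 548. -210.  288.]
[269.88756974 403.4702466 ]
[249.31758394 396.76970664]
```

The comb sits about 8 mm forward of the tool axis and its foot is about 72 mm below the TCP. Next I refine the slot's line from the first top picture.

```bash
python3 - <<'E'
from p import *
f=grab('top');im=cv2.cvtColor(cv2.imread('pics/t0.png'),cv2.COLOR_BGR2RGB).astype(np.float32)
E=R.from_euler('z',8,degrees=True).apply
for x in(-.05,-.02,.02,.05):
  ys=np.arange(-22,24,2.)
  acc=0
  for dx in(-.006,0,.006):
    uv=np.array([proj(f,np.array([.485,-.224,.052])+E([x+dx,y/1000,0])) for y in ys],np.float32)
    acc=acc+cv2.remap(im,uv[None,:,0],uv[None,:,1],cv2.INTER_LINEAR)[0]/3
  print(x,'blue',dict(zip(ys.astype(int).tolist(),acc[:,2].astype(int).tolist())))
E
```

```text
-0.05 blue {-22: 40, -20: 40, -18: 40, -16: 40, -14: 39, -12: 37, -10: 32, -8: 25, -6: 21, -4: 29, -2: 50, 0: 78, 2: 91, 4: 92, 6: 92, 8: 92, 10: 76, 12: 45, 14: 30, 16: 29, 18: 30, 20: 31, 22: 31}
-0.02 blue {-22: 40, -20: 40, -18: 41, -16: 40, -14: 40, -12: 39, -10: 34, -8: 27, -6: 23, -4: 27, -2: 47, 0: 78, 2: 89, 4: 88, 6: 85, 8: 83, 10: 74, 12: 42, 14: 31, 16: 31, 18: 32, 20: 32, 22: 31}
0.02 blue {-22: 40, -20: 40, -18: 40, -16: 40, -14: 40, -12: 40, -10: 37, -8: 30, -6: 25, -4: 29, -2: 48, 0: 77, 2: 89, 4: 87, 6: 86, 8: 84, 10: 75, 12: 45, 14: 32, 16: 32, 18: 34, 20: 33, 22: 32}
0.05 blue {-22: 42, -20: 42, -18: 42, -16: 43, -14: 43, -12: 44, -10: 40, -8: 34, -6: 32, -4: 33, -2: 46, 0: 74, 2: 94, 4: 90, 6: 87, 8: 87, 10: 79, 12: 53, 14: 41, 16: 43, 18: 44, 20: 44, 22: 43}
```

```bash
python3 - <<'E'
from p import *
chain([([.478,-.224,.135],tool(98)),([.478,-.224,.095],tool(98))])
E
```

```text
[0.028, 0.009, 0.495] [-0.002, -0.004, 0.002] rows 3
[0.0, 0.0, 0.16] [0.0, 0.0, 0.0] rows 1
```

Call:
jog_arm(steps=[[[255,0.014,0.005,0.1,-0.002,-0.004,0.002],[255,0.028,0.009,0.25,-0.002,-0.004,0.002],[255,0.028,0.009,0.4,-0.002,-0.004,0.002],[255,0.028,0.009,0.47,-0.002,-0.004,0.002],[255,0.028,0.009,0.495,-0.002,-0.004,0.002],[255,0.028,0.009,0.495,-0.002,-0.004,0.002],[255,0.028,0.009,0.495,-0.002,-0.004,0.002]]])

```text
t: 17.5
eef_pos: [0.4788, -0.2247, 0.1361]
ee_rot: [-3.141, 0.002, -3.003]
force: [-0.1, -0.4, -0.6]
width: 0.0116
gripper_force: 25.0
```

Call:
jog_arm(steps=[[[255,0,0,0.03,0,0,0],[255,0,0,0.06,0,0,0],[255,0,0,0.09,0,0,0],[255,0,0,0.12,0,0,0],[255,0,0,0.12,0,0,0]]])

```text
t: 18.0
eef_pos: [0.4769, -0.2247, 0.1033]
ee_rot: [3.14, -0.002, -3.004]
force: [0.8, -0.3, -1.6]
width: 0.0119
gripper_force: 25.0
```

The foot is inside the slot without contact. I ease it down to the floor.

Call:
jog_arm(steps=[[[255,0,0,0.02,0,0,0],[255,0,0,0.04,0,0,0],[255,0,0,0.06,0,0,0],[255,0,0,0.06,0,0,0]]], newtons=15)

```text
t: 18.4
eef_pos: [0.4772, -0.2247, 0.0889]
ee_rot: [3.141, -0.001, -3.004]
force: [-0.3, 0.8, -1.8]
width: 0.0121
gripper_force: 15.0
```

Call:
jog_arm(steps=[[[255,0,0,0.008,0,0,0],[255,0,0,0.016,0,0,0],[255,0,0,0.016,0,0,0]]])

```text
t: 18.7
eef_pos: [0.4788, -0.2251, 0.0875]
ee_rot: [-3.141, 0.002, -3.003]
force: [-3.1, 2.4, 12.2]
width: 0.0123
gripper_force: 15.0
```

Floor contact at 12 N. I open only to about 25 mm, to clear the neighbouring combs, then lift.

Call:
jog_arm(steps=[[[215,0,0,-0.004,0,0,0],[185,0,0,-0.004,0,0,0],[185,0,0,-0.004,0,0,0],[185,0,0,-0.004,0,0,0]]])

```text
t: 19.1
eef_pos: [0.4777, -0.2248, 0.0866]
ee_rot: [3.141, -0.0, -3.004]
force: [0.5, 0.7, -1.2]
width: 0.0237
gripper_force: 0.0
```

Call:
jog_arm(steps=[[[185,0,0,-0.05,0,0,0],[185,0,0,-0.12,0,0,0],[185,0,0,-0.25,0,0,0],[185,0,0,-0.4,0,0,0],[185,0,0,-0.6,0,0,0],[185,0,0,-0.8,0,0,0],[185,0,0,-0.8,0,0,0]]])

```text
t: 19.8
eef_pos: [0.4807, -0.2262, 0.2955]
ee_rot: [-3.137, 0.011, -3.003]
force: [0.4, 0.4, 0.7]
width: 0.0241
gripper_force: 0.0
```

```bash
python3 - <<'E'
from p import *
s=arm.get_state();print(s['eef_pos'],s['width'],s['force'],s['t'])
t=grab('top')['color'][100:255,180:420,::-1];g=grab('scene')['color'][165:315,150:400,::-1]
cv2.imwrite('pics/c8.png',np.vstack([cv2.resize(x,h,interpolation=cv2.INTER_CUBIC) for x,h in((t,(460,297)),(g,(460,276)))]))
E
```

```text
[ 0.48071638 -0.22619634  0.29547153] 0.02405947738177236 [0.3809376  0.39433374 0.65095643] 19.8
```

View pics/c8.png

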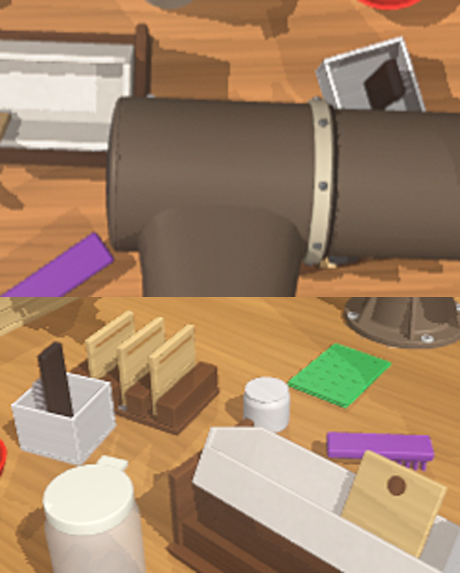

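The comb stands in the middle slot, level and evenly spaced with the filed combs: near top corners (88,343), (119,350) and (150,357). The brush stands in the caddy at (55,380), the tin and bin items look undisturbed, and the arm is clear. I hand in the job.

```bash
python3 -c "
from station import arm
print(arm.job_done())"
```

```text
the job is handed in; nothing more can be done
None
```

The job is handed in at about 20 s of the 64 s allowed: the last picture shows the brush standing in the caddy, the wooden comb fully down in the rack's middle slot, and the other things in view not visibly moved; the scoop was out of that picture, and no verdict came back.

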